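# Heel the cover plate onto the assembly frame

## Task

Close the wooden assembly frame with the larger aluminium cover plate. Carry it by its handle, first rest one of its 140 mm edges on the frame's near ledge (robot's side), close beside the raised stop strip, with the opposite edge still clearly raised (about 20 degrees), pause a moment, then pivot it down about that edge until it lies flat and square on the frame. Do not let it drop, and leave the small cover plate where it is.

Things in the scene. Friction and masses are not known exactly. Their poses are not given: they have to be found in the camera images.
- cover_grip (a point): Handle centre of the larger cover, a loose aluminium plate 160 (x) x 140 (y) x 8 mm, about 0.7 kg, flat on the bench. Black bar handle across its middle, along y: 14 wide (x), 80 long, 18 mm high, on 12 mm posts at y = +-34 mm. The point is over the plate's centre, 42 mm above its underside. z up from the plate; its 140 mm edges are 80 mm away along +x and -x. Same when turned half round.
- frame_heel (a point): Middle of the fixed wooden frame's near ledge, at the foot of the stop strip, 40 mm above the bench. +x: from strip across frame, away from the robot; y along strip; z up. Four level rails 30 mm wide round a 110 mm opening: near ledge x 0 to 30, far rail x 140 to 170, 170 mm long in y. Strip x -15 to 0, 15 mm above the ledge. Closed, the cover's edge is 0 to 15 mm from the strip, centred in y.
- small_cover_grip (a point): Handle centre of the small cover, to be left alone: aluminium, 100 x 100 x 8 mm, too small for the frame, same handle (point 42 mm above its underside). It lies flat on the bench beside the larger one; which of the two is farther right varies.
Not all that is in view belongs to the job. Leave any yellow look-alike of the part that bears cover_grip alone.

How it is judged:
On the way:
1. one 140 mm edge of the larger cover rests on the near ledge beside the stop strip while the opposite edge is still raised (plate tilted 8 to 45 degrees), for 0.2 s ((x of frame_heel in the frame of cover_grip between 0.076 and 0.1 m or x of frame_heel in the frame of cover_grip between -0.1 and -0.076 m) and y of frame_heel in the frame of cover_grip between -0.018 and 0.018 m and z of frame_heel in the frame of cover_grip between -0.049 and -0.036 m and angle between the y axis of cover_grip and the y axis of frame_heel, either way round below 0.18 rad and angle between cover_grip's own z axis and vertical between 0.14 and 0.79 rad and contact force between cover and frame above 0.3 N), for 0.2 s.
At the end, for the whole second after the job is handed in: The larger cover lies flat (within 3 degrees) and at rest on the frame, its near edge 0 to 20 mm from the stop strip, centred within 18 mm along the strip and square within 10 degrees; the small cover is within 30 mm of where it was ((x of frame_heel in the frame of cover_grip between 0.076 and 0.1 m or x of frame_heel in the frame of cover_grip between -0.1 and -0.076 m) and y of frame_heel in the frame of cover_grip between -0.018 and 0.018 m and z of frame_heel in the frame of cover_grip between -0.049 and -0.036 m and angle between the y axis of cover_grip and the y axis of frame_heel, either way round below 0.18 rad and angle between cover_grip's own z axis and vertical below 0.06 rad and linear speed of cover below 0.02 m/s and angular speed of cover below 0.1 rad/s and distance of small_cover_grip from where it was at the start of the episode below 0.03 m); the robot touches nothing.
It fails at once if the larger cover is let go and drops (moves faster than 0.6 m/s or 4 rad/s while not held) (contact force between the fingers and cover below 0.3 N and (linear speed of cover above 0.6 m/s or angular speed of cover above 4 rad/s)).
It fails at once if the small cover is moved more than 30 mm (distance of small_cover_grip from where it was at the start of the episode above 0.03 m).
It also fails if it takes over 54 s, if anything falls off the work surface, if the arm or the gripper's body presses on something with over 40 N, if the wrist force passes 120 N, or if a joint passes its speed limit or range.

## Robot

A 6-joint arm with a two-finger parallel gripper is mounted at the origin on the work surface. World frame = base frame: x ahead of the robot, y to its left, z up, the work surface at z = 0. Lengths are in m, angles in rad, forces in N, time in s.
With the tool pointing down it reaches from about 0.375 to 0.9 m from the base axis. Payload 3.1 kg.
Tool frame: the origin (TCP) lies at the very end of the fingers, on their centre line; the grasp point (between the pads) lies 19 mm behind it (tcp_to_grasp is the distance from the TCP to the grasp point, in m); z points along the fingers, y is the direction in which the jaws open and shut (so a half turn about z gives the same grasp; the last joint's range is limited). The gripper opens to 85 mm and grips with 20 to 120 N. Pads are 22 mm wide; open, the fingers measure 114 mm over their backs; the gripper's body (76 mm by 85 mm) begins 54 mm behind the grasp point. The pads swing forward as they close: fully open they stand 13 mm farther back than shut.
Start: joints at [-1.405, 0.527, 1.433, -0, 1.181, -0.178], TCP at [0.211, -0.588, 0.231] pointing down, gripper open.
Joint ranges: [-3.08, 3.08], [-0.75, 2.2], [0.22, 2.44], [-1.43, 4.57], [0, 2.65], [-2.85, 2.85]. Speed limits (rad/s): [2.79, 2.79, 3.14, 3.14, 3.14, 3.14].

## Interface

Orientations are given as a unit quaternion [x, y, z, w].
In Python, from station import sense, snapshot, camera_info, sign_off, tcp_to_grasp gives the robot as it stands.
- The arm moves only by the shell command python3 -m inch 'ROWS' [FORCE]. ROWS is JSON, a list of rows, each a list of 3 entries, a list of its own where there are three numbers: the closure, from -1 (fully open) to 1 (shut), so that 0 is half open, then the shift along the tool's x, y, z normalised to -1 to 1, where 1 is 10 cm, then the turn, a rotation vector about the tool's x, y, z normalised to -1 to 1, where 1 is 360 degrees. In form: [[jaw, [dx, dy, dz], [ax, ay, az]], ...]. A call has 1 to 20 rows; each row is the pose to reach, as a shift and turn from the pose commanded when the call began, along the tool's axes at that moment, turning the shorter way round; what a row does not reach only later rows make up. A row lasts 1/10 s, in which the tool goes at most 50 mm and 8.59 degrees, less where a joint would pass 70% of its speed; a pose out of reach is approached as far as the arm can. A call with a number of a shift or a turn outside -1 to 1 is refused whole. A call with a gripper value outside its range is refused whole. The fingers move at their own pace and stop on an object; FORCE is the grip in N (left out, the last holds). Time passes only in rows, so rows that repeat a pose let the fingers close. It gives the time, the measured TCP pose, the force and the opening at its end, in the units of the state.
- sense(): the state, without advancing time (a new reading comes with each control period).
- snapshot(name): name is "scene" or "top" or "wrist"; returns (picture, depth): 400x640x3 uint8, blue, green, red; 400x640 float32, m along the optical axis (not along the pixel's ray), 0 where there is no reading.
- camera_info(name): a dict with "K" (3x3 intrinsics, pixels), "dist" ([k1, k2, p1, p2, k3] as OpenCV has them; the pictures are not rectified), "origin" and "orientation" of the camera in the world. Camera axes: x right, y down, z forward; pixel columns grow to the right and rows downward; lengths in m; the calibration is good to about 2 mm. A picture is of the moment at which its call begins: read the wrist's pose just before it. camera_info takes no time and is no camera call; for the wrist camera it gives the pose at the moment of the call.
- sign_off(): hands the job in, once; it reports no verdict.
The state is a dict: "t": time; "q": joint angles; "qd": joint speeds; "tau": joint torques, N m; "tcp_pos": TCP position; "tool_rot": TCP orientation; "force": force on the tool from outside, world axes, zero at the start; "ft_torque": the same for the moment, N m; "finger_gap": opening from 0.0 (shut) to 1.0 (fully open).
Only numpy, scipy, OpenCV 4.12 (cv2) and the standard library are available. Lean on these libraries where they do the work, as an engineer would, in place of code of your own. Each camera call takes 0.05 s, during which the arm holds its last target.

## Working session

There is one attempt and no reset: what is moved stays moved. The work goes in short steps, Python scripts to look and compute and a shell command to move; the robot and the scene stay as the last step left them, time stands still between calls to the robot, and variables do not carry over. Pictures are saved under pics/ and viewed, and the job is handed in when it is done.

```bash
ls; mkdir -p pics; python3 - <<'E'
from station import *
import cv2,numpy as np
print(sense(),tcp_to_grasp)
for n in("scene","top"):
    p,d=snapshot(n);cv2.imwrite(f"pics/{n}0.png",p);np.save(f"pics/{n}0.npy",d);c=camera_info(n);print(n,c)
E
```

```text
pics
{'t': 0.0, 'q': array([-1.40448274e+00,  5.28458128e-01,  1.43389967e+00, -5.35760339e-06,
        1.18138782e+00, -1.78491168e-01]), 'qd': array([ 4.31780070e-04,  9.96889433e-04, -6.87101408e-04,  1.92738384e-04,
       -1.71601444e-06,  2.31991218e-03]), 'tau': array([ 1.69234554e-03, -4.42347801e+01, -1.78023165e+01, -2.28951385e-04,
        8.41343834e-03,  2.55350834e-06]), 'tcp_pos': array([ 0.21116998, -0.58748948,  0.23033939]), 'tool_rot': array([ 9.85174738e-01,  1.71550511e-01,  4.07731394e-06, -1.07647530e-03]), 'force': array([ 0.24103858, -0.01824944, -0.26503009]), 'ft_torque': array([ 0.06704981,  0.04035844, -0.01361868]), 'finger_gap': 1.0009974606135839} 0.0187
scene {'K': array([[502.57771103,   0.        , 314.38001328],
       [  0.        , 502.57771103, 195.21017486],
       [  0.        ,   0.        ,   1.        ]]), 'dist': array([-0.03112885,  0.        ,  0.        ,  0.        ,  0.        ]), 'origin': array([0.85314865, 0.48379922, 1.2857795 ]), 'orientation': array([ 0.31932376,  0.90922779, -0.24985931, -0.09437945])}
top {'K': array([[503.53267345,   0.        , 318.09653191],
       [  0.        , 503.53267345, 191.84732785],
       [  0.        ,   0.        ,   1.        ]]), 'dist': array([-0.06391677,  0.        ,  0.        ,  0.        ,  0.        ]), 'origin': array([ 0.30720587, -0.07092854,  1.23592696]), 'orientation': array([ 0.71547564, -0.69800987,  0.02044947, -0.02141617])}
```

View pics/scene0.png

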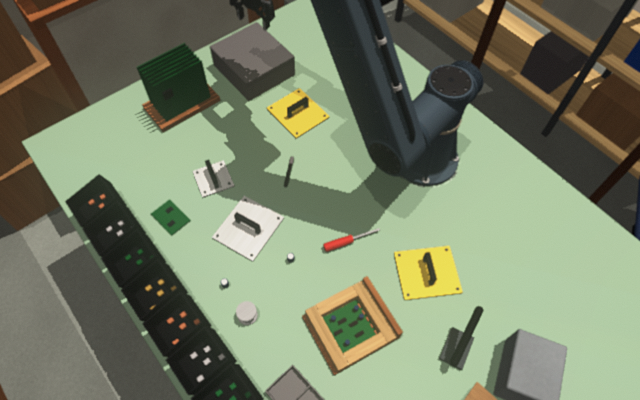

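View pics/top0.png

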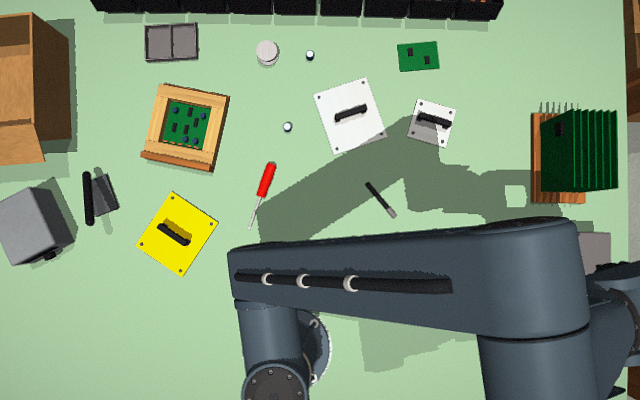

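The scene shows the large cover at about (351,115) in the top view, the small cover at (432,122), and the frame at (187,127) with its strip on the robot's side. There are also yellow look-alikes. I'll enlarge the crops next.

```bash
python3 - <<'E'
import cv2
p=cv2.imread("pics/top0.png")
a=cv2.resize(p[70:185,130:240],None,fx=5,fy=5,interpolation=cv2.INTER_CUBIC)
cv2.imwrite("pics/cf.png",a)
a=cv2.resize(p[70:165,305:465],None,fx=5,fy=5,interpolation=cv2.INTER_CUBIC)
cv2.imwrite("pics/cc.png",a)
E
```

```text
(no output)
```

View pics/cf.png

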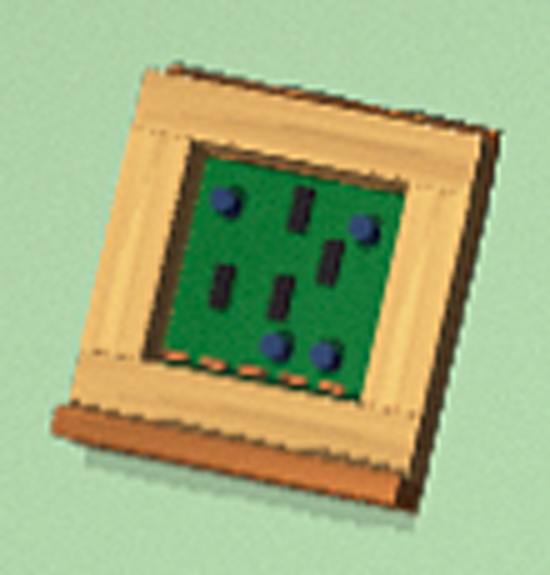

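View pics/cc.png

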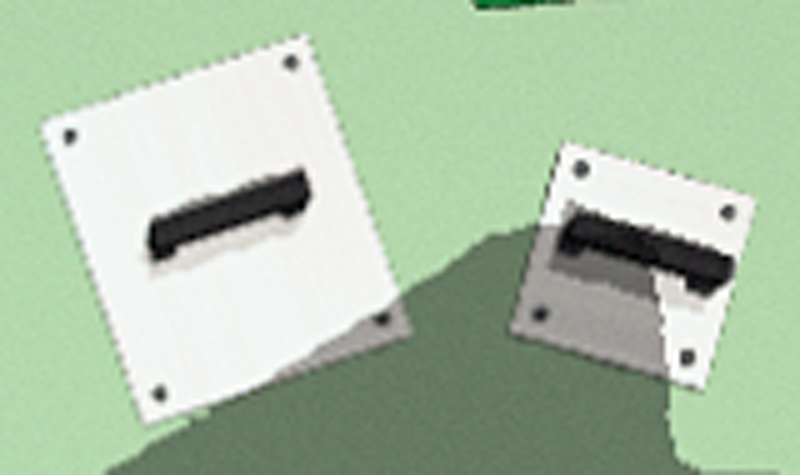

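Crop corners. Frame top face: (145,70), (483,132), (410,470), (75,402). Large cover: (305,33), (42,124), (148,424), (410,333). Small cover: (563,143), (755,200), (702,390), (510,332).

```bash
cat > h.py <<'E'
import numpy as np,cv2
from scipy.spatial.transform import Rotation as R
def proj(uv,ci,z):
    uv=np.array(uv,float).reshape(-1,1,2)
    n=cv2.undistortPoints(uv,ci["K"],ci["dist"]).reshape(-1,2)
    r=np.c_[n,np.ones(len(n))]@R.from_quat(ci["orientation"]).as_matrix().T
    o=ci["origin"]; return o+r*((z-o[2])/r[:,2])[:,None]
def cloud(d,ci):
    v,u=np.mgrid[:d.shape[0],:d.shape[1]]
    n=cv2.undistortPoints(np.stack([u.ravel(),v.ravel()],1).astype(float).reshape(-1,1,2),ci["K"],ci["dist"]).reshape(-1,2)
    P=np.c_[n,np.ones(len(n))]*d.ravel()[:,None]
    return (P@R.from_quat(ci["orientation"]).as_matrix().T+ci["origin"]).reshape(*d.shape,3)
E
python3 - <<'E'
from h import *
from station import camera_info
ci=camera_info("top");np.set_printoptions(precision=4,suppress=True)
f=lambda c,o:(np.array(c)+.5)/5-.5+np.array(o)
def show(n,P):
    print(n,P[:,:2].tolist() and P.round(4)[:,:2].tolist(),"c",P.mean(0))
    for i in range(4):
        e=P[(i+1)%4]-P[i];print("  len %.4f ang %.2f"%(np.hypot(*e[:2]),np.degrees(np.arctan2(e[1],e[0]))))
show("frame",proj(f([(145,70),(483,132),(410,470),(75,402)],(130,70)),ci,.04))
show("cov",proj(f([(305,33),(42,124),(148,424),(410,333)],(305,70)),ci,.008))
show("small",proj(f([(563,143),(755,200),(702,390),(510,332)],(305,70)),ci,.008))
C=cloud(np.load("pics/top0.npy"),ci)
for n,(u,v) in dict(cov=(340,135),h=(350,114),h2=(362,109),rail=(150,120),rail2=(190,93),bench=(300,200)).items(): print(n,C[v,u])
p=cv2.imread("pics/top0.png").sum(2)
m=np.zeros_like(p,bool);m[98:130,328:372]=1;m&=C[...,2]>.03
print("handle",m.sum(),C[m].mean(0),np.median(C[m][:,2]),C[m][:,2].max())
m=np.zeros_like(p,bool);m[75:180,135:235]=1
z=C[...,2][m];print(np.histogram(z,bins=np.arange(-.005,.07,.005)))
E
```

```text
frame [[0.6324, 0.3262], [0.6047, 0.1594], [0.4395, 0.1882], [0.4688, 0.3523]] c [0.5363 0.2565 0.04  ]
  len 0.1691 ang -99.43
  len 0.1676 ang 170.11
  len 0.1667 ang 79.88
  len 0.1656 ang -9.07
cov [[0.6709, -0.1793], [0.6214, -0.0497], [0.473, -0.1056], [0.5214, -0.2337]] c [ 0.5717 -0.1421  0.008 ]
  len 0.1387 ang 110.89
  len 0.1586 ang -159.38
  len 0.1369 ang -69.29
  len 0.1590 ang 19.99
small [[0.6188, -0.3085], [0.5929, -0.4046], [0.497, -0.3786], [0.5233, -0.2831]] c [ 0.558  -0.3437  0.008 ]
  len 0.0995 ang -105.07
  len 0.0994 ang 164.83
  len 0.0990 ang 74.62
  len 0.0988 ang -14.87
cov [ 0.5216 -0.1188  0.0074]
h [ 0.5651 -0.1399  0.0509]
h2 [ 0.5775 -0.1681  0.0532]
rail [0.5408 0.3402 0.0472]
rail2 [0.6105 0.248  0.0397]
bench [ 0.3592 -0.0245  0.0025]
handle 217 [ 0.5663 -0.1401  0.0661] 0.050842709186717405 1.2359269563484903
(array([2251, 2318,  188,  435, 1140,  378,  141,  166, 1452, 1387,   59,
        231,  205,    6,    0]), array([-0.005,  0.   ,  0.005,  0.01 ,  0.015,  0.02 ,  0.025,  0.03 ,
        0.035,  0.04 ,  0.045,  0.05 ,  0.055,  0.06 ,  0.065,  0.07 ]))
```

```bash
for i in 1 2 3 4; do :; done
python3 -m inch '[[-1,[0.5,-0.3,0],[0,0,0]],[-1,[0.98,-0.59,0],[0,0,0]]]'
python3 -m inch '[[-1,[0.5,-0.3,0],[0,0,0]],[-1,[0.98,-0.59,0],[0,0,0]]]'
python3 -m inch '[[-1,[0.5,-0.3,0],[0,0,0]],[-1,[0.98,-0.59,0],[0,0,0]]]'
python3 -m inch '[[-1,[0.5,-0.3,0],[0,0,0]],[-1,[0.98,-0.59,0],[0,0,0]]]'
```

```text
t: 0.3
tcp_pos: [0.2742, -0.5105, 0.2305]
tool_rot: [0.985, 0.17, 0.0, -0.0]
force: [0.5, 1.1, 0.0]
finger_gap: 1.001
t: 0.5
tcp_pos: [0.3383, -0.4315, 0.2309]
tool_rot: [0.985, 0.171, -0.0, -0.0]
force: [0.9, -1.0, -0.5]
finger_gap: 0.999
t: 0.7
tcp_pos: [0.4017, -0.3539, 0.231]
tool_rot: [0.985, 0.171, -0.0, -0.0]
force: [0.0, -0.5, 0.1]
finger_gap: 0.999
t: 0.9
tcp_pos: [0.4649, -0.2763, 0.2311]
tool_rot: [0.985, 0.171, -0.0, -0.0]
force: [1.1, 0.1, -0.0]
finger_gap: 1.006
```

```bash
cat >> h.py <<'E'
def need(tp,tr):
    "tp TCP target, tr Rotation target: print shift/turn in move units, from measured pose"
    from station import sense
    s=sense();r=R.from_quat(s["tool_rot"])
    print("t",round(s["t"],2),"tcp",s["tcp_pos"].round(4),"F",s["force"].round(2),"gap",round(s["finger_gap"],3))
    print("shift",(r.inv().apply(np.array(tp)-s["tcp_pos"])/.1).round(3),"turn",((r.inv()*tr).as_rotvec()/(2*np.pi)).round(4))
def down(yaw,tilt=0):
    "tool y along world yaw (deg), z down; tilt raises +y side"
    y=np.radians(yaw);Y=np.array([np.cos(y),np.sin(y),0]);Z=np.array([0,0,-1.]);X=np.cross(Y,Z)
    r=R.from_matrix(np.c_[X,Y,Z]); return R.from_rotvec(X*-np.radians(tilt)*-1)*r if 0 else R.from_rotvec(X*np.radians(tilt)*sgn(X,Y))*r
def sgn(X,Y): return np.sign(np.cross(X,Y)[2])
E
python3 - <<'E'
from h import *
print(down(20,20).as_matrix().round(3))
need([.5717,-.1421,.20],down(20.4))
E
```

```text
[[-0.342  0.883  0.321]
 [ 0.94   0.321  0.117]
 [ 0.     0.342 -0.94 ]]
t 0.9 tcp [ 0.4649 -0.2763  0.2311] F [ 1.1   0.06 -0.04] gap 1.006
shift [ 1.458 -0.903  0.311] turn [-1.000e-04 -0.000e+00 -2.518e-01]
```

```bash

python3 -m inch '[[-1,[0.5,-0.3,0],[0,0,0]],[-1,[0.9,-0.6,0],[0,0,0]],[-1,[0.9,-0.6,0],[0,0,0]],[-1,[0.9,-0.6,0],[0,0,0]]]'
python3 - <<'E'
from h import *
need([.5717,-.1421,.20],down(20.4))
E
```

```text
t: 1.3
tcp_pos: [0.5289, -0.1897, 0.2309]
tool_rot: [0.985, 0.173, -0.0, -0.0]
force: [0.1, -0.1, 0.2]
finger_gap: 1.0
t 1.3 tcp [ 0.5289 -0.1897  0.2309] F [ 0.07 -0.07  0.24] gap 1.0
shift [ 0.565 -0.301  0.309] turn [-2.000e-04  0.000e+00 -2.512e-01]
```

```bash

python3 -m inch '[[-1,[0.56,-0.3,0.2],[0,0,-0.251]],[-1,[0.56,-0.3,0.2],[0,0,-0.251]],[-1,[0.56,-0.3,0.2],[0,0,-0.251]],[-1,[0.56,-0.3,0.2],[0,0,-0.251]],[-1,[0.56,-0.3,0.2],[0,0,-0.251]],[-1,[0.56,-0.3,0.2],[0,0,-0.251]],[-1,[0.56,-0.3,0.2],[0,0,-0.251]],[-1,[0.56,-0.3,0.2],[0,0,-0.251]],[-1,[0.56,-0.3,0.2],[0,0,-0.251]],[-1,[0.56,-0.3,0.2],[0,0,-0.251]],[-1,[0.56,-0.3,0.2],[0,0,-0.251]],[-1,[0.56,-0.3,0.2],[0,0,-0.251]],[-1,[0.56,-0.3,0.2],[0,0,-0.251]],[-1,[0.56,-0.3,0.2],[0,0,-0.251]]]'
python3 - <<'E'
from h import *
from station import *
need([.5717,-.1421,.15],down(20.4))
ci=camera_info("wrist");p,d=snapshot("wrist");cv2.imwrite("pics/w1.png",p);np.save("pics/w1.npy",d)
import pickle;pickle.dump(ci,open("pics/w1.pkl","wb"));print(ci["origin"],R.from_quat(ci["orientation"]).as_matrix()[:,2])
E
```

```text
t: 2.7
tcp_pos: [0.5707, -0.1451, 0.2112]
tool_rot: [0.574, 0.819, -0.0, -0.0]
force: [0.1, 0.2, 0.2]
finger_gap: 1.002
t 2.7 tcp [ 0.5707 -0.1451  0.2112] F [0.1  0.25 0.21] gap 1.002
shift [0.025 0.02  0.612] turn [-0.0001 -0.     -0.0012]
[ 0.5469577  -0.08255967  0.35451229] [ 0.09051853 -0.24801787 -0.96451725]
```

View pics/w1.png

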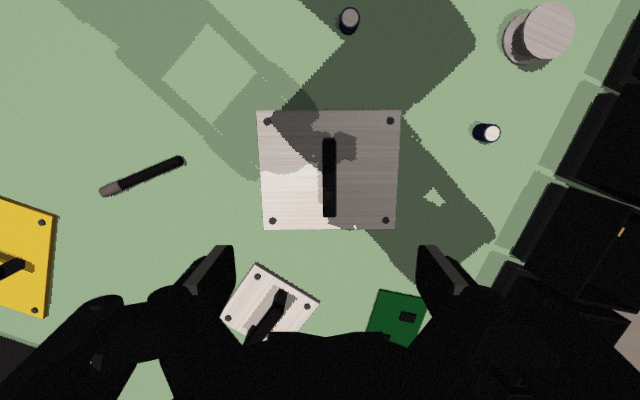

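The wrist view shows the large cover with corners at (257,110), (401,109), (395,230) and (264,230). Its handle runs from (329,138) to (330,216).

```bash
python3 - <<'E'
from h import *
import pickle
ci=pickle.load(open("pics/w1.pkl","rb"));np.set_printoptions(precision=4,suppress=True)
P=proj([(257,110),(401,109),(395,230),(264,230)],ci,.008)[:,:2]
print(P,P.mean(0))
for i in range(4):
    e=P[(i+1)%4]-P[i];print("  len %.4f ang %.2f"%(np.hypot(*e[:2]),np.degrees(np.arctan2(e[1],e[0]))))
h=proj([(329.5,138),(330,216)],ci,.051);print("handle",h,h.mean(0),np.diff(h,axis=0))
E
python3 -c "
import cv2;p=cv2.imread('pics/w1.png');cv2.imwrite('pics/w1c.png',cv2.resize(p[95:245,245:415],None,fx=4,fy=4,interpolation=cv2.INTER_CUBIC))"
```

```text
[[ 0.4745 -0.1025]
 [ 0.6227 -0.0473]
 [ 0.6729 -0.1799]
 [ 0.523  -0.2344]] [ 0.5733 -0.141 ]
  len 0.1582 ang 20.41
  len 0.1417 ang -69.28
  len 0.1595 ang -160.00
  len 0.1406 ang 110.18
handle [[ 0.5582 -0.1012  0.051 ]
 [ 0.5866 -0.1767  0.051 ]] [ 0.5724 -0.139   0.051 ] [[ 0.0284 -0.0755  0.    ]]
```

View pics/w1c.png

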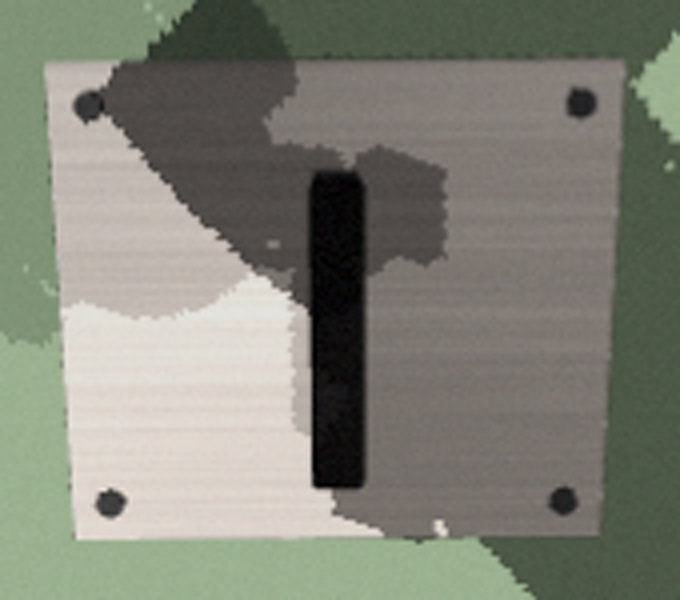

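```bash

python3 - <<'E'
from h import *
need([.5728,-.1412,.023],down(20.4))
E
```

```text
t 2.75 tcp [ 0.5708 -0.1448  0.2113] F [-0.12 -0.72 -0.85] gap 0.997
shift [0.027 0.031 1.883] turn [-0.      0.     -0.0011]
```

```bash

python3 -m inch '[[-1,[0.03,0.03,0.3],[0,0,-0.001]],[-1,[0.03,0.03,0.6],[0,0,-0.001]],[-1,[0.03,0.03,0.9],[0,0,-0.001]],[-1,[0.03,0.03,0.9],[0,0,-0.001]]]'
python3 -m inch '[[-0.3,[0,0,0.25],[0,0,0]],[-0.3,[0,0,0.5],[0,0,0]],[-0.3,[0,0,0.75],[0,0,0]],[-0.3,[0,0,0.9],[0,0,0]],[-0.3,[0,0,0.98],[0,0,0]],[-0.3,[0,0,0.98],[0,0,0]],[-0.3,[0,0,0.98],[0,0,0]]]'
python3 - <<'E'
from h import *
need([.5728,-.1412,.023],down(20.4))
E
```

```text
t: 3.15
tcp_pos: [0.5699, -0.1391, 0.1176]
tool_rot: [0.57, 0.821, -0.001, -0.004]
force: [-1.2, 0.9, 0.3]
finger_gap: 0.998
t: 3.85
tcp_pos: [0.5737, -0.1407, 0.0243]
tool_rot: [0.57, 0.822, 0.0, 0.001]
force: [-0.1, -0.4, 0.1]
finger_gap: 0.649
t 3.85 tcp [ 0.5737 -0.1407  0.0243] F [-0.12 -0.39  0.13] gap 0.649
shift [-0.002 -0.01   0.013] turn [0.0002 0.0002 0.0002]
```

```bash

python3 -m inch '[[0.3,[0,0,0.01],[0,0,0]],[0.6,[0,0,0.01],[0,0,0]],[1,[0,0,0.01],[0,0,0]],[1,[0,0,0.01],[0,0,0]],[1,[0,0,0.01],[0,0,0]],[1,[0,0,0.01],[0,0,0]],[1,[0,0,0.01],[0,0,0]],[1,[0,0,0.01],[0,0,0]]]' 80
python3 -m inch '[[1,[0,0,-0.05],[0,0,0]],[1,[0,0,-0.15],[0,0,0]],[1,[0,0,-0.3],[0,0,0]],[1,[0,0,-0.5],[0,0,0]],[1,[0,0,-0.7],[0,0,0]],[1,[0,0,-0.9],[0,0,0]],[1,[0,0,-1],[0,0,0]],[1,[0,0,-1],[0,0,0]]]'
```

```text
t: 4.65
tcp_pos: [0.5731, -0.1405, 0.0232]
tool_rot: [0.57, 0.822, 0.0, 0.0]
force: [-1.7, 0.8, 5.2]
finger_gap: 0.149
t: 5.45
tcp_pos: [0.5739, -0.1407, 0.1243]
tool_rot: [0.57, 0.822, 0.0, 0.002]
force: [0.1, -1.1, -5.6]
finger_gap: 0.149
```

```bash
python3 - <<'E'
import cv2
p=cv2.imread("pics/scene0.png")
cv2.imwrite("pics/sf.png",cv2.resize(p[270:382,295:410],None,fx=5,fy=5,interpolation=cv2.INTER_CUBIC))
E
```

```text
(no output)
```

View pics/sf.png

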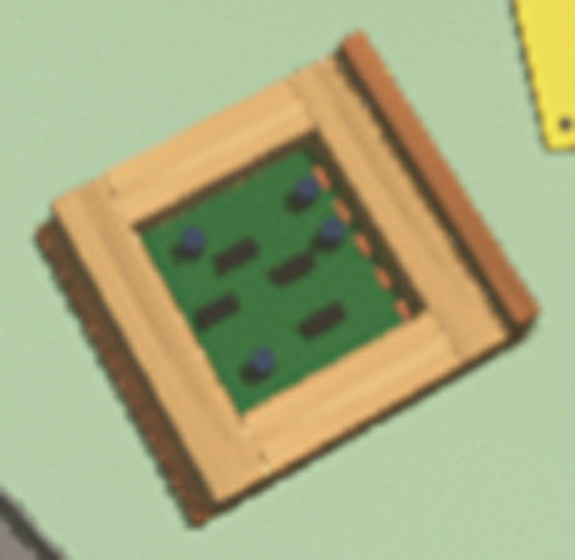

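In the scene crop, the strip foot runs from (336,58) to (508,341). The far corners are (52,207) and (215,502).

```bash
python3 - <<'E'
from h import *
from station import camera_info
ci=camera_info("scene");np.set_printoptions(precision=4,suppress=True)
f=lambda c,o:(np.array(c)+.5)/5-.5+np.array(o)
P=proj(f([(52,207),(215,502),(508,341),(336,58)],(295,270)),ci,.04)[:,:2]
print(P,"far",P[:2].mean(0),"heel",P[2:].mean(0),P.mean(0))
for i in range(4):
    e=P[(i+1)%4]-P[i];print("  len %.4f ang %.2f"%(np.hypot(*e[:2]),np.degrees(np.arctan2(e[1],e[0]))))
E
```

```text
[[0.6062 0.1636]
 [0.6356 0.3268]
 [0.4721 0.3589]
 [0.4398 0.1938]] far [0.6209 0.2452] heel [0.456  0.2764] [0.5384 0.2608]
  len 0.1658 ang 79.80
  len 0.1666 ang 168.89
  len 0.1682 ang -101.07
  len 0.1691 ang -10.29
```

```bash

python3 -m inch '[[1,[0.1,0.03,-0.1],[0,0,0]],[1,[0.25,0.07,-0.2],[0,0,0]],[1,[0.45,0.12,-0.3],[0,0,0]],[1,[0.7,0.19,-0.4],[0,0,0]],[1,[0.96,0.27,-0.5],[0,0,0]]]'
python3 -m inch '[[1,[0.25,0.07,0],[0,0,0]],[1,[0.5,0.14,0],[0,0,0]],[1,[0.75,0.21,0],[0,0,0]],[1,[0.96,0.27,0],[0,0,0]]]'
python3 -m inch '[[1,[0.25,0.07,0],[0,0,0]],[1,[0.5,0.14,0],[0,0,0]],[1,[0.75,0.21,0],[0,0,0]],[1,[0.9,0.25,0],[0,0,0]],[1,[0.96,0.27,0],[0,0,0]],[1,[0.96,0.27,0],[0,0,0]]]'
python3 - <<'E'
from h import *
need([.5404,.2582,.17],down(-10))
E
```

```text
t: 5.95
tcp_pos: [0.5634, -0.0387, 0.1725]
tool_rot: [0.57, 0.821, -0.0, -0.001]
force: [0.4, -0.5, -6.2]
finger_gap: 0.147
t: 6.35
tcp_pos: [0.5546, 0.0614, 0.1722]
tool_rot: [0.57, 0.822, -0.0, -0.001]
force: [-0.3, 0.0, -6.2]
finger_gap: 0.152
t: 6.95
tcp_pos: [0.5475, 0.1586, 0.1722]
tool_rot: [0.569, 0.822, -0.0, -0.0]
force: [-0.5, -0.8, -6.3]
finger_gap: 0.146
t 6.95 tcp [0.5475 0.1586 0.1722] F [-0.54 -0.82 -6.29] gap 0.146
shift [0.957 0.283 0.022] turn [-0.0001  0.0001  0.085 ]
```

```bash

python3 -m inch '[[1,[0.15,0.05,0],[0,0,0.01]],[1,[0.3,0.1,0],[0,0,0.02]],[1,[0.45,0.14,0],[0,0,0.035]],[1,[0.6,0.18,0],[0,0,0.05]],[1,[0.75,0.22,0],[0,0,0.065]],[1,[0.9,0.26,0],[0,0,0.08]],[1,[0.96,0.28,0],[0,0,0.085]],[1,[0.96,0.28,0],[0,0,0.085]],[1,[0.96,0.28,0],[0,0,0.085]]]'
python3 - <<'E'
from h import *
from station import *
need([.5404,.2582,.17],down(-10))
for n in("scene","top"):
    p,d=snapshot(n);cv2.imwrite(f"pics/{n}1.png",p)
    if n=="top":p=p[60:200,110:260]
    else: p=p[230:390,280:430]
    cv2.imwrite(f"pics/{n}1c.png",cv2.resize(p,None,fx=3.7,fy=3.7,interpolation=cv2.INTER_CUBIC))
E
```

```text
t: 7.85
tcp_pos: [0.5409, 0.2564, 0.1721]
tool_rot: [0.767, 0.642, -0.0, 0.0]
force: [0.2, -0.1, -5.5]
finger_gap: 0.148
t 7.85 tcp [0.5409 0.2564 0.1721] F [ 0.2  -0.12 -5.52] gap 0.148
shift [ 0.017 -0.008  0.021] turn [-0.      0.0002 -0.0003]
```

View pics/top1c.png

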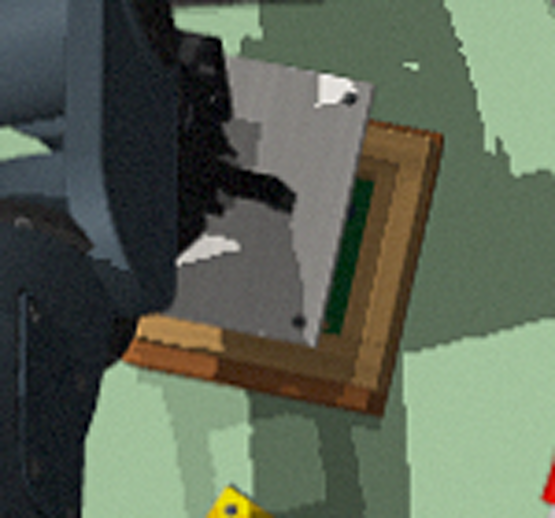

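View pics/scene1c.png

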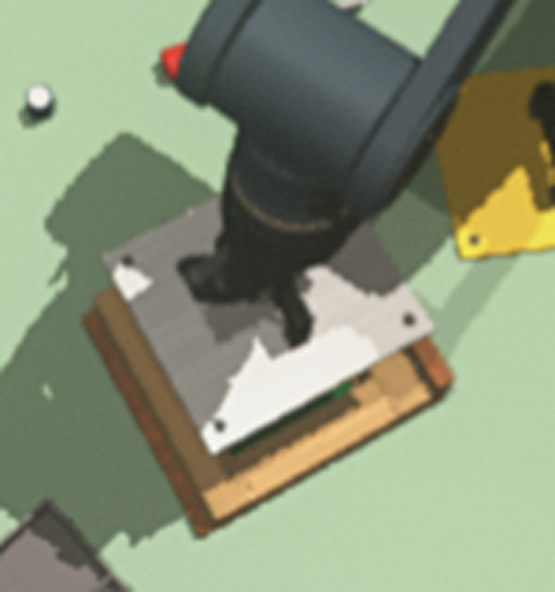

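The plate is held level over the frame. I'll check its visible corners against what the grasp predicts, in both cameras.

```bash
python3 - <<'E'
from h import *
from station import *
np.set_printoptions(precision=4,suppress=True)
s=sense();r=R.from_quat(s["tool_rot"])
z=s["tcp_pos"][2]-.0152
f=lambda c,o:(np.array(c)+.5)/3.7-.5+np.array(o)
pt=proj(f([(373,85),(315,347)],(110,60)),camera_info("top"),z)
ps=proj(f([(105,258),(210,455),(433,325)],(280,230)),camera_info("scene"),z)
for n,P in(("top",pt),("scene",ps)):
    # in tool axes: y=plate x, x=plate y
    print(n,(r.inv().apply(P-s["tcp_pos"]))[:,:2])
E
```

```text
top [[-0.0711  0.0776]
 [-0.0715 -0.0816]]
scene [[-0.0673  0.0789]
 [ 0.0705  0.082 ]
 [ 0.068  -0.0793]]
```

```bash
python3 - <<'E'
from h import *
need([.5279,.2604,.13],down(-10,20))
E
```

```text
t 7.95 tcp [0.5409 0.2564 0.1722] F [-0.68  0.   -6.5 ] gap 0.148
shift [ 0.017 -0.134  0.422] turn [-0.0556  0.0002 -0.0004]
```

```bash

python3 -m inch '[[1,[0.01,-0.02,0.02],[-0.005,0,0]],[1,[0.02,-0.04,0.06],[-0.012,0,0]],[1,[0.02,-0.06,0.12],[-0.02,0,0]],[1,[0.02,-0.08,0.18],[-0.028,0,0]],[1,[0.02,-0.1,0.24],[-0.036,0,0]],[1,[0.02,-0.12,0.3],[-0.044,0,0]],[1,[0.02,-0.13,0.36],[-0.052,0,0]],[1,[0.02,-0.13,0.4],[-0.0556,0,0]],[1,[0.02,-0.13,0.42],[-0.0556,0,0]],[1,[0.02,-0.13,0.42],[-0.0556,0,0]],[1,[0.02,-0.13,0.42],[-0.0556,0,0]]]'
python3 - <<'E'
from h import *
from station import *
need([.5279,.2604,.0892],down(-10,20))
for n in("scene","top"):
    p,d=snapshot(n);cv2.imwrite(f"pics/{n}2.png",p)
    if n=="top":p=p[60:200,110:260]
    else: p=p[230:390,280:430]
    cv2.imwrite(f"pics/{n}2c.png",cv2.resize(p,None,fx=3.7,fy=3.7,interpolation=cv2.INTER_CUBIC))
E
```

```text
t: 9.05
tcp_pos: [0.5291, 0.2616, 0.1307]
tool_rot: [0.755, 0.632, 0.112, 0.133]
force: [0.8, 0.2, -6.7]
finger_gap: 0.149
t 9.05 tcp [0.5291 0.2616 0.1307] F [ 0.76  0.18 -6.74] gap 0.149
shift [-0.014 -0.151  0.387] turn [ 0.0001  0.0001 -0.0005]
```

View pics/scene2c.png

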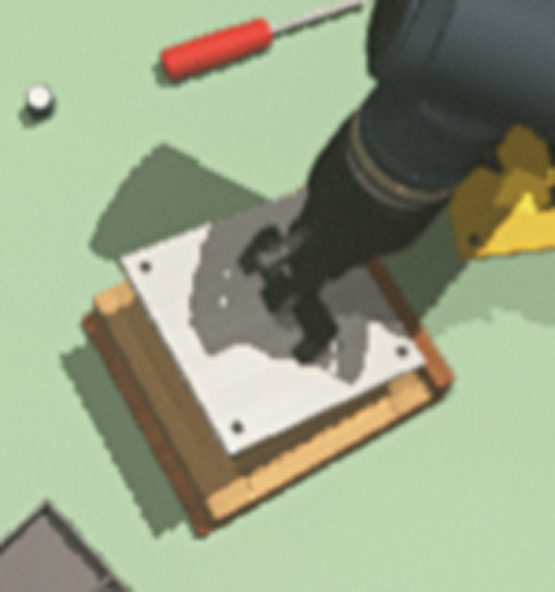

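View pics/top2c.png

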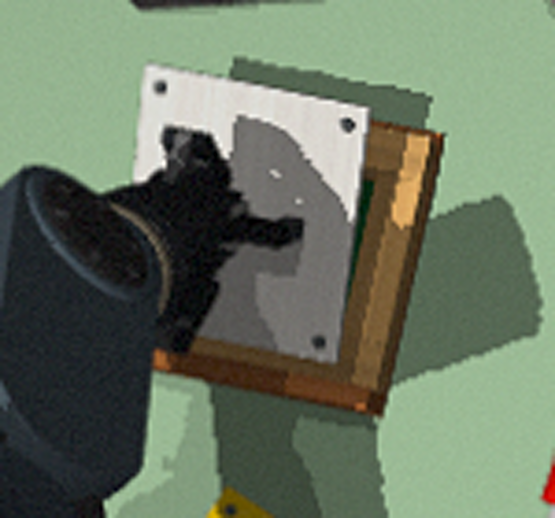

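```bash

python3 -m inch '[[1,[-0.01,-0.03,0.06],[0,0,0]],[1,[-0.01,-0.06,0.14],[0,0,0]],[1,[-0.01,-0.09,0.22],[0,0,0]],[1,[-0.01,-0.11,0.29],[0,0,0]],[1,[-0.01,-0.13,0.34],[0,0,0]],[1,[-0.01,-0.13,0.34],[0,0,0]],[1,[-0.01,-0.13,0.34],[0,0,0]]]'
python3 - <<'E'
from h import *
need([.5279,.2604,.0892],down(-10,20))
E
python3 -m inch '[[1,[0,-0.003,0.01],[0,0,0]],[1,[0,-0.006,0.02],[0,0,0]],[1,[0,-0.01,0.03],[0,0,0]],[1,[0,-0.01,0.03],[0,0,0]]]'
python3 - <<'E'
from h import *
need([.5279,.2604,.0892],down(-10,20))
E
```

```text
t: 9.85
tcp_pos: [0.5275, 0.261, 0.0937]
tool_rot: [0.755, 0.632, 0.111, 0.133]
force: [-0.3, -0.3, -6.3]
finger_gap: 0.149
t 9.85 tcp [0.5275 0.261  0.0937] F [-0.27 -0.32 -6.31] gap 0.149
shift [-0.005 -0.011  0.044] turn [ 0.      0.0001 -0.0003]
t: 10.25
tcp_pos: [0.5275, 0.2609, 0.0908]
tool_rot: [0.755, 0.632, 0.112, 0.133]
force: [-0.1, 0.0, -6.7]
finger_gap: 0.147
t 10.25 tcp [0.5275 0.2609 0.0908] F [-0.13  0.04 -6.69] gap 0.147
shift [-0.004 -0.001  0.017] turn [ 0.0001  0.0001 -0.0003]
```

Now I'll feel for contact in 0.5–1 mm steps.

```bash

python3 -m inch '[[1,[0,-0.004,0.01],[0,0,0]],[1,[0,-0.004,0.01],[0,0,0]]]'
python3 -m inch '[[1,[0,-0.003,0.007],[0,0,0]],[1,[0,-0.003,0.007],[0,0,0]]]'
```

```text
t: 10.45
tcp_pos: [0.5275, 0.2609, 0.0896]
tool_rot: [0.755, 0.632, 0.111, 0.133]
force: [-0.2, -0.3, -6.0]
finger_gap: 0.149
t: 10.65
tcp_pos: [0.5277, 0.261, 0.089]
tool_rot: [0.755, 0.632, 0.112, 0.133]
force: [0.2, -0.6, -5.9]
finger_gap: 0.142
```

```bash

python3 -m inch '[[1,[0,-0.003,0.009],[0,0,0]],[1,[0,-0.003,0.009],[0,0,0]]]'
python3 -m inch '[[1,[0,-0.003,0.009],[0,0,0]],[1,[0,-0.003,0.009],[0,0,0]]]'
```

```text
t: 10.85
tcp_pos: [0.528, 0.261, 0.0885]
tool_rot: [0.755, 0.632, 0.112, 0.134]
force: [0.3, -0.0, -0.1]
finger_gap: 0.146
t: 11.05
tcp_pos: [0.5285, 0.2609, 0.088]
tool_rot: [0.755, 0.632, 0.112, 0.134]
force: [-1.1, -2.7, 4.9]
finger_gap: 0.146
```

Contact came at z≈0.0886, close to the predicted 0.0892. I'll hold here to pause, take a look, and then pivot.

```bash

python3 -m inch '[[1,[0,0,0],[0,0,0]],[1,[0,0,0],[0,0,0]],[1,[0,0,0],[0,0,0]],[1,[0,0,0],[0,0,0]],[1,[0,0,0],[0,0,0]],[1,[0,0,0],[0,0,0]]]'
python3 - <<'E'
from h import *
from station import *
for n in("scene","top"):
    p,d=snapshot(n);cv2.imwrite(f"pics/{n}3.png",p)
    if n=="top":p=p[60:200,110:260]
    else: p=p[250:390,290:420]
    cv2.imwrite(f"pics/{n}3c.png",cv2.resize(p,None,fx=4,fy=4,interpolation=cv2.INTER_CUBIC))
E
```

```text
t: 11.65
tcp_pos: [0.5285, 0.261, 0.088]
tool_rot: [0.755, 0.632, 0.112, 0.134]
force: [1.1, -2.9, 7.0]
finger_gap: 0.15
```

View pics/scene3c.png

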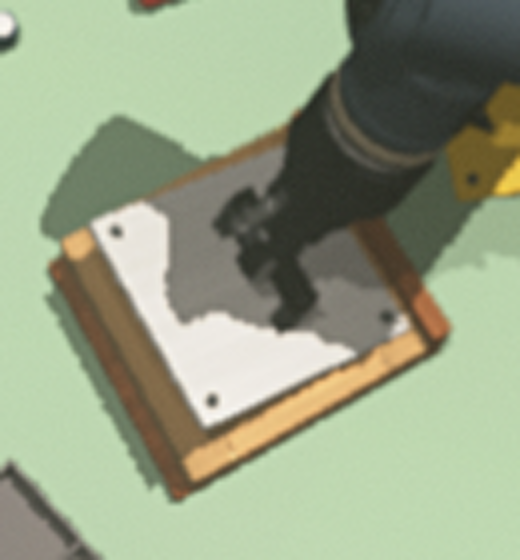

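View pics/top3c.png

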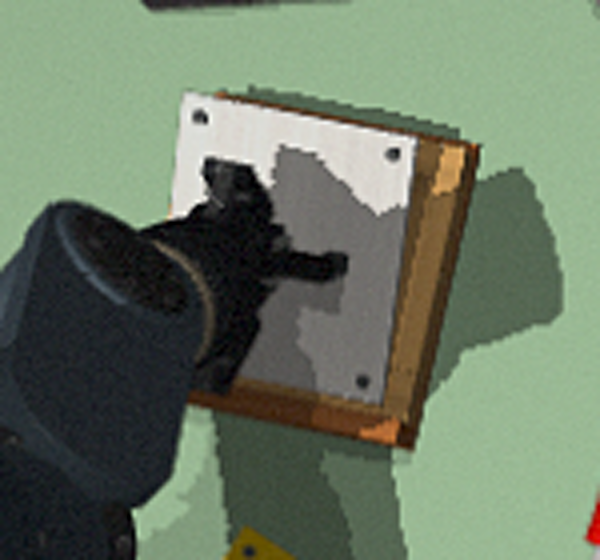

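```bash
python3 - <<'E'
from h import *
from station import *
np.set_printoptions(precision=4,suppress=True)
f=lambda c,o:(np.array(c)+.5)/4-.5+np.array(o)
a=np.radians(-10);F=np.array([[np.cos(a),np.sin(a)],[-np.sin(a),np.cos(a)]])
pt=proj(f([(387,405)],(110,60)),camera_info("top"),.0475)[:,:2]
ps=proj(f([(412,332)],(290,250)),camera_info("scene"),.0475)[:,:2]
H=np.array([.4537,.2735])
print("top rel own heel",F@(pt[0]-[.4526,.2709]),"scene",F@(ps[0]-[.4560,.2764]), "pred x ~.008-.0027, y -/+.07")
E
```

```text
top rel own heel [ 0.0049 -0.0718] scene [0.0043 0.0701] pred x ~.008-.0027, y -/+.07
```

The edge is where I predicted, 7–8 mm from the strip and centred. Next is the pivot down.

```bash

python3 -m inch '[[1,[0,0.006,0.012],[0.0035,0,0]],[1,[0,0.011,0.03],[0.007,0,0]],[1,[0,0.015,0.048],[0.0105,0,0]],[1,[0,0.019,0.066],[0.0139,0,0]],[1,[0,0.022,0.084],[0.0174,0,0]],[1,[0,0.025,0.102],[0.0209,0,0]],[1,[0,0.028,0.12],[0.0243,0,0]],[1,[0,0.03,0.138],[0.0278,0,0]],[1,[0,0.03,0.138],[0.0278,0,0]],[1,[0,0.03,0.138],[0.0278,0,0]]]'
python3 - <<'E'
from h import *
need([.4537+.088*.9848,.2735-.088*.1736,.0632],down(-10,0))
E
```

```text
t: 12.75
tcp_pos: [0.5358, 0.2597, 0.0755]
tool_rot: [0.764, 0.64, 0.057, 0.067]
force: [1.9, -1.6, 4.3]
finger_gap: 0.149
t 12.75 tcp [0.5358 0.2597 0.0755] F [ 1.86 -1.59  4.33] gap 0.149
shift [-0.006  0.025  0.13 ] turn [ 0.0281 -0.0001 -0.0003]
```

```bash

python3 -m inch '[[1,[0,0.005,0.017],[0.0035,0,0]],[1,[0,0.009,0.035],[0.007,0,0]],[1,[0,0.013,0.053],[0.0105,0,0]],[1,[0,0.017,0.07],[0.0139,0,0]],[1,[0,0.02,0.088],[0.0174,0,0]],[1,[0,0.023,0.106],[0.0209,0,0]],[1,[0,0.023,0.106],[0.0209,0,0]],[1,[0,0.023,0.106],[0.0209,0,0]]]'
python3 - <<'E'
from h import *
need([.4537+.088*.9848,.2735-.088*.1736,.0632],down(-10,0))
E
python3 -m inch '[[1,[0,0.001,0.012],[0.0025,0,0]],[1,[0,0.003,0.024],[0.005,0,0]],[1,[0,0.003,0.024],[0.005,0,0]]]'
python3 - <<'E'
from h import *
need([.4537+.088*.9848,.2735-.088*.1736,.0632],down(-10,0))
E
```

```text
t: 13.55
tcp_pos: [0.5398, 0.2589, 0.0652]
tool_rot: [0.767, 0.642, 0.014, 0.017]
force: [3.5, -1.5, 5.4]
finger_gap: 0.146
t 13.55 tcp [0.5398 0.2589 0.0652] F [ 3.52 -1.52  5.37] gap 0.146
shift [-0.006  0.005  0.02 ] turn [ 0.0071 -0.0001 -0.0004]
t: 13.85
tcp_pos: [0.5403, 0.2588, 0.0632]
tool_rot: [0.767, 0.642, 0.004, 0.005]
force: [1.8, -2.0, 7.1]
finger_gap: 0.147
t 13.85 tcp [0.5403 0.2588 0.0632] F [ 1.81 -2.    7.09] gap 0.147
shift [-0.006  0.001 -0.   ] turn [ 0.002  -0.0001 -0.0004]
```

```bash

python3 -m inch '[[1,[0,0,0.002],[0.001,0,0]],[1,[0,0.001,0.004],[0.002,0,0]],[1,[0,0.001,0.004],[0.002,0,0]],[1,[0,0.001,0.004],[0.002,0,0]]]' 
python3 - <<'E'
from h import *
from station import sense
need([.4537+.088*.9848,.2735-.088*.1736,.0632],down(-10,0));print(sense()["ft_torque"])
E
```

```text
t: 14.25
tcp_pos: [0.5401, 0.2589, 0.0632]
tool_rot: [0.767, 0.642, 0.0, 0.0]
force: [1.5, -1.8, 9.6]
finger_gap: 0.147
t 14.25 tcp [0.5401 0.2589 0.0632] F [ 1.51 -1.81  9.55] gap 0.147
shift [-0.006  0.003 -0.   ] turn [ 0.0001 -0.0001 -0.0003]
[-0.36677962 -0.16122166  0.00623744]
```

Flat, and the near-edge and rail contact is steady. I'll release gently and retreat.

```bash

python3 -m inch '[[1,[0,0,0],[0,0,0]],[1,[0,0,0],[0,0,0]],[0.6,[0,0,0],[0,0,0]],[0.5,[0,0,0],[0,0,0]],[0.3,[0,0,0],[0,0,0]],[0,[0,0,0],[0,0,0]],[-0.3,[0,0,0],[0,0,0]],[-0.3,[0,0,0],[0,0,0]],[-0.3,[0,0,0],[0,0,0]]]' 20
python3 -m inch '[[-0.3,[0,0,-0.05],[0,0,0]],[-0.3,[0,0,-0.15],[0,0,0]],[-0.3,[0,0,-0.3],[0,0,0]],[-0.3,[0,0,-0.5],[0,0,0]],[-0.3,[0,0,-0.75],[0,0,0]],[-0.3,[0,0,-1],[0,0,0]],[-0.3,[0,0,-1],[0,0,0]]]'
python3 -m inch '[[-0.3,[0,-0.3,-0.3],[0,0,0]],[-0.3,[0,-0.6,-0.6],[0,0,0]],[-0.3,[0,-1,-0.8],[0,0,0]],[-0.3,[0,-1,-0.8],[0,0,0]],[-0.3,[0,-1,-0.8],[0,0,0]]]'
python3 - <<'E'
from h import *
from station import *
for n in("scene","top"):
    p,d=snapshot(n);cv2.imwrite(f"pics/{n}4.png",p);np.save(f"pics/{n}4.npy",d)
E
```

```text
t: 15.15
tcp_pos: [0.5395, 0.2588, 0.0622]
tool_rot: [0.767, 0.642, -0.0, -0.0]
force: [-0.1, -0.4, 0.0]
finger_gap: 0.653
t: 15.85
tcp_pos: [0.5423, 0.2596, 0.1669]
tool_rot: [0.767, 0.642, 0.004, 0.002]
force: [0.2, -0.1, 0.5]
finger_gap: 0.65
t: 16.35
tcp_pos: [0.4406, 0.2766, 0.2429]
tool_rot: [0.766, 0.642, 0.0, 0.0]
force: [-0.4, -0.1, 0.5]
finger_gap: 0.649
```

View pics/scene4.png

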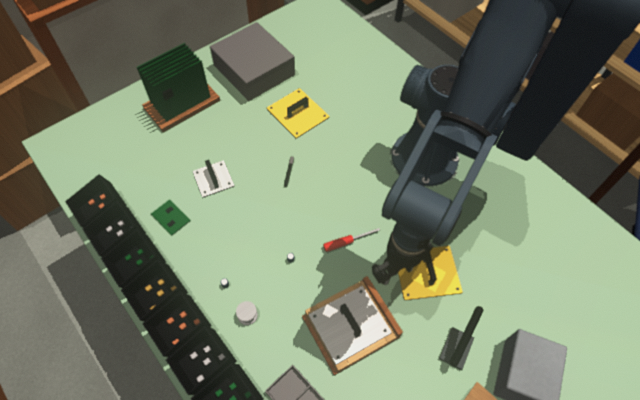

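View pics/top4.png

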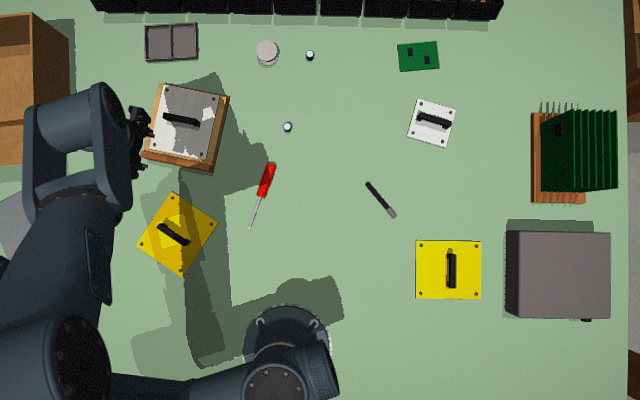

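The cover sits on the frame, and the small cover is still at (432,122). I'll do a final measurement.

```bash
python3 - <<'E'
import cv2
p=cv2.imread("pics/top4.png");cv2.imwrite("pics/t4c.png",cv2.resize(p[70:185,130:240],None,fx=5,fy=5,interpolation=cv2.INTER_CUBIC))
p=cv2.imread("pics/scene4.png");cv2.imwrite("pics/s4c.png",cv2.resize(p[270:382,295:410],None,fx=5,fy=5,interpolation=cv2.INTER_CUBIC))
E
```

```text
(no output)
```

View pics/t4c.png

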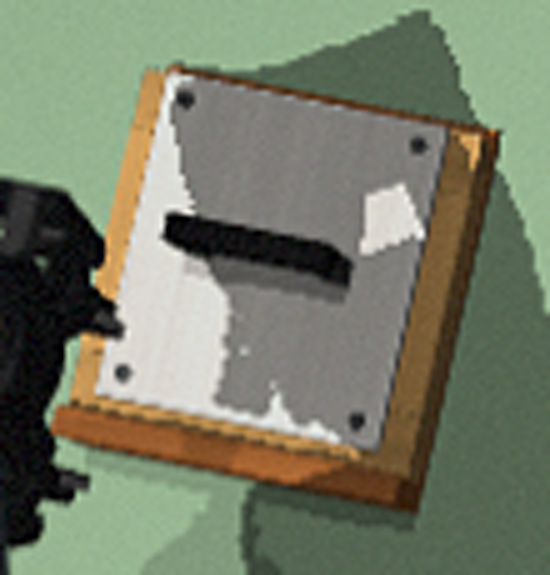

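View pics/s4c.png

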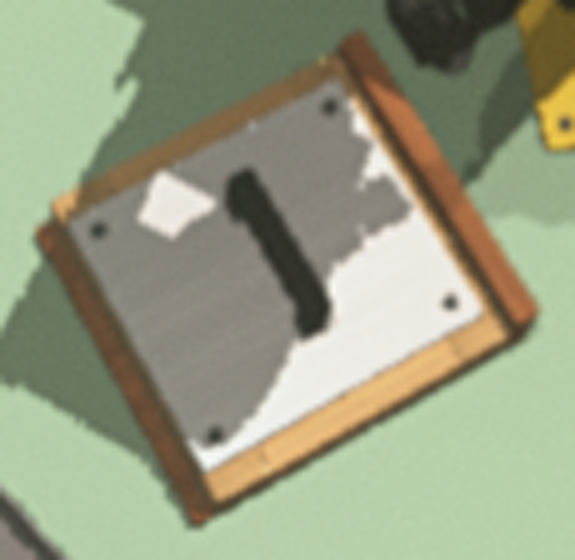

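Cover corners in the top crop: (172,70), (448,125), (380,452), (97,393). In the scene crop: (70,217), (206,470), (485,312), (345,75).

```bash
python3 - <<'E'
from h import *
from station import *
np.set_printoptions(precision=4,suppress=True)
f=lambda c,o:(np.array(c)+.5)/5-.5+np.array(o)
a=np.radians(-10);F=np.array([[np.cos(a),np.sin(a)],[-np.sin(a),np.cos(a)]])
for n,c,o,H in(("top",[(172,70),(448,125),(380,452),(97,393)],(130,70),[.4526,.2709]),("scene",[(70,217),(206,470),(485,312),(345,75)],(295,270),[.4560,.2764])):
    P=proj(f(c,o),camera_info(n),.048)[:,:2]
    print(n,(P.mean(0)-H)@F.T,[round(float(np.degrees(np.arctan2(*(P[(i+1)%4]-P[i])[::-1]))),1) for i in range(4)])
ci=camera_info("top");C=cloud(np.load("pics/top4.npy"),ci)
m=np.zeros(C.shape[:2],np.uint8);cv2.fillPoly(m,[f([(180,80),(435,135),(375,440),(110,385)],(130,70)).astype(int)],1)
Q=C[(m>0)&(C[...,2]<.058)&(C[...,2]>.035)]
k=np.linalg.lstsq(np.c_[Q[:,:2],np.ones(len(Q))],Q[:,2],rcond=None)[0];print("tilt deg",np.degrees(np.hypot(*k[:2])),"z",Q[:,2].mean())
d=cv2.absdiff(cv2.imread("pics/scene0.png")[155:200,185:240],cv2.imread("pics/scene4.png")[155:200,185:240]);print("t",sense()["t"])
E
```

```text
top [0.0875 0.0007] [-100.3, 170.6, 79.6, -10.3]
scene [ 0.084  -0.0027] [79.0, 169.8, -101.8, -10.8]
tilt deg 0.11758205340931283 z 0.04805357411727651
t 16.45
```

```bash
python3 -c "
from station import *
s=sense();print(s['force'],s['qd'].round(3));print(sign_off())"
```

```text
[-0.05095618 -0.47420956 -0.03791496] [-0.008  0.017 -0.006  0.001  0.003  0.001]
the job is handed in; nothing more can be done
None
```

The larger cover is closed on the frame and the job is handed in at about 16.5 s. I carried it by its handle and rested its near 140 mm edge on the ledge beside the strip at 20° tilt. It stayed there with about 11–13 N of contact for over 0.6 s. I then pivoted it down flat about that edge, released it and backed the arm away.

The last checks before handing in, made from the images and arm readings:

- **Flatness:** the plate is tilted about 0.1°, with its top at 0.048 m, as expected for lying on the rails.
- **Distance from the strip:** the cover centre is 87.5 mm from the strip by the top camera and 84 mm by the scene camera, so the near edge is about 4–8 mm away. The two cameras disagree by about 3.5 mm, but both are inside the tolerance.
- **Centring and squareness:** it is within 3 mm of centre along the strip, and square to about 1°.
- **Small cover:** it shows at the same pixel position, (432,122) in the top view, as at the start. I judged this by eye and did not compute a shift for it.
- **Arm:** clear of everything, with almost no force on the tool.

No check failed. The sign-off gives no verdict, so I can't confirm how it was judged.

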